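# Demagnetise a needle holder in the suturing lab

### The arm

A 6-joint arm with a two-finger parallel gripper is mounted at the origin on the work surface. World frame = base frame: x ahead of the robot, y to its left, z up, the work surface at z = 0. Lengths are in mm, angles in rad, forces in N, time in s.
With the tool pointing down it reaches from about 425 to 950 mm from the base axis. Payload 3.5 kg.
Tool frame: the origin (TCP) lies on the front face of the gripper's body, between the roots of the fingers; the fingertips stand 73 mm ahead of it and the grasp point (between the pads) lies 54 mm ahead of it (bot.grasp_offset is the distance from the TCP to the grasp point, in mm); z points along the fingers, x is the direction in which the jaws open and shut, and the axes are right-handed (so a half turn about z gives the same grasp; the last joint's range is limited). The gripper opens to 85 mm and grips with 20 to 120 N. Pads are 22 mm wide; open, the fingers measure 114 mm over their backs; the gripper's body (76 mm by 85 mm) begins 54 mm behind the grasp point. The pads swing forward as they close: fully open they stand 13 mm farther back than shut.
Start: joints at [-1.394, 0.286, 1.577, -0, 1.279, -0.15], TCP at [216.708, -639.253, 303.925] pointing down, gripper open.
Joint ranges: [-2.77, 2.77], [-0.9, 2.22], [0.21, 2.48], [-1.53, 4.67], [0.24, 2.81], [-2.84, 2.84]. Speed limits (rad/s): [2.79, 2.79, 3.14, 3.14, 3.14, 3.14].

### API

Orientations are given as a unit quaternion [w, x, y, z].
In Python, from bench import bot gives the robot as it stands. The module is installed in compiled form; this text tells all that it offers.
- The arm moves only by the shell command python3 -m jog 'ROWS'. ROWS is JSON, a list that holds one entry, the list of rows, each a list of 7 numbers: the finger opening in mm, from 0 to 85.4, then the shift along the tool's x, y, z as a fraction of full scale, then the turn, a rotation vector about the tool's x, y, z as a fraction of full scale. A call has 1 to 8 rows; each row shifts and turns the commanded pose from where the row before left it, along the tool's axes as they then stand; what a row does not reach is not made up. Full scale, the value 1, is 0.15 m for a shift and 60 degrees for a turn. A row lasts 1/10 s, in which the tool goes at most 50 mm and 8.59 degrees, less where a joint would pass 70% of its speed; a pose out of reach is approached as far as the arm can. A call with a number of a shift or a turn outside -1 to 1 is refused whole. A call with a gripper value outside its range is refused whole. The fingers move at their own pace and stop on an object; the grip force is fixed at half the most. Time passes only in rows, so rows that do not move let the fingers close. It gives the time, the measured TCP pose, the force and the opening at its end, in the units of the state.
- bot.sense(): the state, without advancing time (a new reading comes with each control period).
- bot.capture(name): name is "scene" or "top"; returns a dict with "color" (480x640x3 uint8, red, green, blue), "z_map" (480x640 float32, mm along the optical axis (not along the pixel's ray), 0 where there is no reading), "mtx" (3x3 intrinsics, pixels), "extrinsics" (4x4, takes a point from world to camera coordinates). Camera axes: x right, y down, z forward; pixel columns grow to the right and rows downward; lengths in mm; the calibration is good to about 2 mm. A picture is of the moment at which its call begins.
- bot.hand_in(): hands the job in, once; it reports no verdict.
The state is a dict: "time": time; "q": joint angles; "joint_velocities": joint speeds; "tau": joint torques, N m; "ee_pos": TCP position; "orientation": TCP orientation; "force": force on the tool from outside, world axes, zero at the start; "ft_torque": the same for the moment, N m; "width": finger opening in mm.
Only numpy, scipy, OpenCV 4.12 (cv2) and the standard library are available. Lean on these libraries where they do the work, as an engineer would, in place of code of your own. Each camera call takes 0.05 s, during which the arm holds its last target.

### The job

The gold-handled needle holder has become magnetic and the suture needles cling to it: on the bench demagnetiser press the blue power key, then the yellow charge key, then the green start key, each fully down and one at a time, leaving the red stop key alone. Then lift the needle holder out of its stand and, keeping it upright and without forcing it, lower it jaws first through the narrow slot of the coil head until its orange band is level with the mouth of the slot. Finish while still holding it there, hanging from the gripper with only air beneath its jaws, and leave the blue-handled scissors, the jar and the banana where they are.

Things in the scene. Friction and masses are not known exactly. Their poses are not given: they have to be found in the camera images.
- needle_holder: Spring-handled needle holder, the only gold-handled tool, 140 mm long, about 60 g, locked shut (one rigid piece). Starts upright, jaws down, in a pocket of the stand. Origin at the jaw tips, z up the shank, x the thin way, y the wide way; half a turn about z gives the same shape. x by y sizes: jaws 5 x 6 mm to 14 mm above the tips, 5.5 x 10 mm to 24 mm, bare steel shank 6 x 14 mm to 80 mm
- holder_handle (a point): Where to take the needle holder: middle of its gold ribbed handle, 108 mm above the jaw tips. The handle is 10 mm thick (x, flat sides: grip across these) by 16 mm (y), from 80 to 132 mm above the tips; a rounded end 8 x 14 mm tops it at 140 mm
- holder_band (a point): Middle of the orange band, 4 mm high, painted round the needle holder's shank 46 mm above the jaw tips: it marks how far it goes into the coil
- micro_scissors: Blue-handled micro scissors, the same shape and size as the needle holder with a white band, upright in the other pocket of the stand; origin at the tips, axes likewise. To be left alone
- stand: Fixed instrument stand: grey block 70 x 150 mm on a dark foot 84 x 164 mm, top 60 mm above the bench. Origin at the centre of its underside, y along its length. Pockets at y = +45 and -45 mm, 8.5 mm (x) by 16.5 mm (y), the lowest 12 mm a seat 7 x 8 mm for the jaws, floor 8 mm above the bench; the instruments stand on it with their x and y along the stand's. Which one is in which pocket varies
- slot (a point): Middle of the slot's mouth in the light grey guard plate on the demagnetiser's coil head (its raised end, 110 x 90 mm), 95 mm above the bench; z up, x and y along the machine's. The slot is 8 mm (x) by 16 mm (y) in a plate 10 mm thick, with an orange frame and a 2.5 mm chamfer round the mouth; below is an open well 40 x 40 mm, its floor 80 mm under the mouth
- demagnetiser: Fixed bench demagnetiser, white housing 180 mm (x) by 260 mm (y), 65 mm high, coil head at its +y end up to 95 mm. Origin at the centre of its underside; the keys are along its -x edge, which faces the robot. In the machine's frame the slot's middle is at x 0, y +80 mm
- key_blue_top (a point): Middle of the top of the blue power key (round, 24 mm across, in a black surround), the one nearest the coil head. The four keys stand in a row along the machine's y, 38 mm apart, in the order blue, yellow, green, red; their tops face up, about 87 mm above the bench when not pressed
- key_yellow_top (a point): Middle of the top of the yellow charge key, like the blue one
- key_green_top (a point): Middle of the top of the green start key (it starts the timed pulses after a delay, which leaves time to bring the tool), like the blue one
- key_red_top (a point): Middle of the top of the red stop key, like the others; not to be pressed
- key_blue (a joint): Travel of the blue key: 0 up, 0.006 m fully down; springs back; fully down takes 5 N
- key_yellow (a joint): Travel of the yellow key, likewise
- key_green (a joint): Travel of the green key, likewise
- key_red (a joint): Travel of the red key, likewise
- specimen_jar: Amber glass specimen jar with a white cap, 60 mm across, 75 mm high, standing loose on the bench; origin at the middle of its underside. To be left alone
- banana: Banana for suturing practice, about 180 mm long and 33 mm thick, lying loose on the bench; origin on the bench within its bend. To be left alone

How it is judged (in metres and radians):
On the way, in this order (a step that is already met when the one before it is completed fails the run):
1. the blue power key is pressed down (at least 4.5 of its 6 mm) (value of joint key_blue above 0.0045 m).
2. then the yellow charge key is pressed down (value of joint key_yellow above 0.0045 m).
3. then the green start key is pressed down (value of joint key_green above 0.0045 m).
4. then the needle holder's jaws are lowered through the slot (horizontal distance between needle_holder and slot below 0.01 m and z of needle_holder in the frame of slot below -0.025 m), for 0.2 s.
At the end, for the whole second after the job is handed in: Needle holder held still in the gripper (over 1 N), within 7 degrees of upright, in the slot, tips 34 to 58 mm below its mouth (band within 12 mm of level, tips 22 mm or more off the well's floor); all keys up; scissors within 20 mm, jar and banana within 30 mm of where they stood (horizontal distance between needle_holder and slot below 0.01 m and z of needle_holder in the frame of slot between -0.058 and -0.034 m and angle between needle_holder's own z axis and vertical below 0.12 rad and angle between the y axis of needle_holder and the y axis of demagnetiser, either way round below 0.3 rad and linear speed of needle_holder below 0.02 m/s and contact force between needle_holder and the fingers above 1 N and value of joint each of key_blue, key_yellow, key_green, key_red below 0.002 m and distance of micro_scissors from where it was at the start of the episode below 0.02 m and angle between each of micro_scissors, specimen_jar's own z axis and vertical below 0.2 rad and distance of each of specimen_jar, banana from where it was at the start of the episode below 0.03 m); the arm keeps its last pose, push and grip.
It fails at once if the red stop key was pressed (value of joint key_red above 0.003 m).
It fails at once if two keys were pressed at once (value of joint each of key_blue, key_yellow above 0.003 m or value of joint each of key_yellow, key_green above 0.003 m or value of joint each of key_blue, key_green above 0.003 m).
It fails at once if the needle holder was forced against the demagnetiser (over 25 N) (contact force between needle_holder and demagnetiser above 25 N).
It fails at once if the scissors, the jar or the banana were disturbed (distance of micro_scissors from where it was at the start of the episode above 0.03 m or distance of any of specimen_jar, banana from where it was at the start of the episode above 0.04 m or angle between specimen_jar's own z axis and vertical above 0.5 rad).
It fails at once if the needle holder was tipped far from upright (over 40 degrees) (angle between needle_holder's own z axis and vertical above 0.7 rad).
It also fails if it takes over 64 s, if anything falls off the work surface, if the arm or the gripper's body presses on something with over 40 N, if the wrist force passes 120 N, or if a joint passes its speed limit or range.

## Working session

There is one attempt and no reset: what is moved stays moved. The work goes in short steps, Python scripts to look and compute and a shell command to move; the robot and the scene stay as the last step left them, time stands still between calls to the robot, and variables do not carry over. Pictures are saved under pics/ and viewed, and the job is handed in when it is done.

```bash
mkdir -p pics
python3 - <<'E'
from bench import bot
import cv2,numpy as np
s=bot.sense();print(s)
for n in("scene","top"):
    c=bot.capture(n);cv2.imwrite(f"pics/{n}0.png",c["color"][:,:,::-1]);np.savez(f"{n}0.npz",**c)
    print(n,c["mtx"],c["extrinsics"])
E
```

```text
{'time': 0.0, 'q': array([-1.39399284e+00,  2.87184268e-01,  1.57819694e+00,  3.01798364e-05,
        1.27860991e+00, -1.50022753e-01]), 'joint_velocities': array([-0.00234178,  0.00131002, -0.00046053, -0.00084846, -0.0001248 ,
        0.00256138]), 'tau': array([-3.48090889e-04, -4.05979156e+01, -2.92627430e+01, -1.34341963e-04,
        5.98694067e-03, -4.92468274e-06]), 'ee_pos': array([ 216.63153572, -638.77031547,  302.52378138]), 'orientation': array([-0.0008469 ,  0.81272035, -0.58265273, -0.00084919]), 'force': array([ 0.86390304, -0.15772404, -0.37610034]), 'ft_torque': array([0.00490736, 0.02457147, 0.04468246]), 'width': 85.66748124953057}
scene [[488.69171427   0.         327.32654681]
 [  0.         488.69171427 239.3259963 ]
 [  0.           0.           1.        ]] [[-5.20236552e-01  8.53820753e-01 -1.85486645e-02  3.24936379e+02]
 [ 5.21843395e-01  3.00618505e-01 -7.98315718e-01 -2.49647626e+02]
 [-6.76042455e-01 -4.24992514e-01 -6.01953455e-01  1.39469126e+03]
 [ 0.00000000e+00  0.00000000e+00  0.00000000e+00  1.00000000e+00]]
top [[562.35317611   0.         317.35871236]
 [  0.         562.35317611 239.70627643]
 [  0.           0.           1.        ]] [[-2.85583890e-02 -9.99579595e-01 -5.00518690e-03  3.71885125e+01]
 [-9.92575380e-01  2.89498153e-02 -1.18135614e-01  6.06887338e+02]
 [ 1.18230849e-01  1.59426246e-03 -9.92984856e-01  9.69248626e+02]
 [ 0.00000000e+00  0.00000000e+00  0.00000000e+00  1.00000000e+00]]
```

View pics/scene0.png

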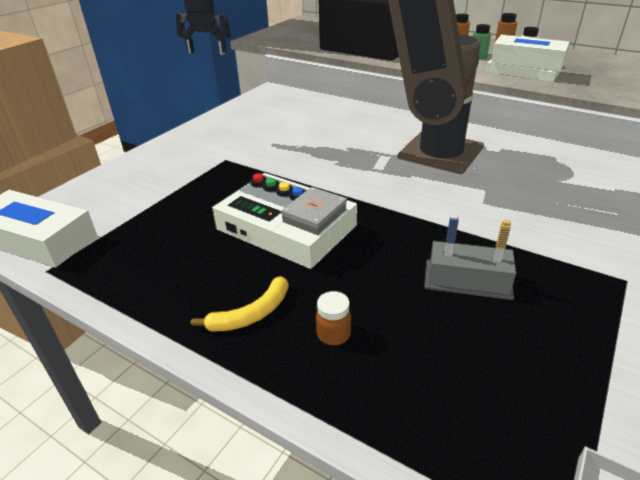

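View pics/top0.png

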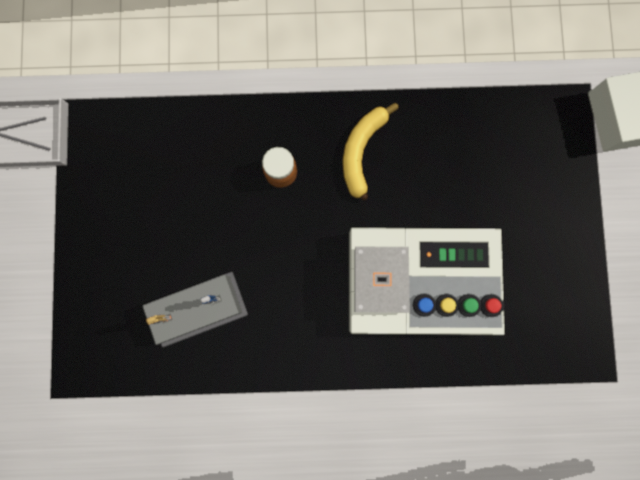

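The top view shows the keys at row ~305 (blue 426, yellow 448, green 471, red 494) and the slot at (382,279). The gold handle is at (158,319) and the scissors at (210,299). Next I measure these.

```bash
cat > h.py <<'E'
import numpy as np,cv2
def load(n):
    d=np.load(n);return {k:d[k] for k in d.files}
def ray(c,u,v):
    E=c["extrinsics"];R=E[:3,:3];t=E[:3,3]
    d=R.T@np.linalg.inv(c["mtx"])@np.array([u,v,1.]);return -R.T@t,d
def onz(c,u,v,z):
    o,d=ray(c,u,v);return o+d*(z-o[2])/d[2]
def depthpt(c,u,v):
    o,d=ray(c,u,v);return o+d*c["z_map"][int(round(v)),int(round(u))]
def two(c1,p1,c2,p2):
    o1,d1=ray(c1,*p1);o2,d2=ray(c2,*p2)
    A=np.stack([d1,-d2],1);s=np.linalg.lstsq(A,o2-o1,rcond=None)[0]
    a=o1+d1*s[0];b=o2+d2*s[1];return (a+b)/2,np.linalg.norm(a-b)
def proj(c,p):
    q=c["mtx"]@(c["extrinsics"][:3,:3]@p+c["extrinsics"][:3,3]);return q[:2]/q[2]
def blobs(c,h0,h1,s0,v0,box,minA=8):
    hsv=cv2.cvtColor(c["color"],cv2.COLOR_RGB2HSV)
    m=cv2.inRange(hsv,(h0,s0,v0),(h1,255,255));k=np.zeros_like(m);x0,y0,x1,y1=box;k[y0:y1,x0:x1]=m[y0:y1,x0:x1]
    n,_,st,ce=cv2.connectedComponentsWithStats(k)
    return [(ce[i].round(2),st[i]) for i in range(1,n) if st[i][4]>=minA]
E
python3 - <<'E'
from h import *
T=load("top0.npz");S=load("scene0.npz")
for n,a,bt,bs in(("blue",(100,125,120,80),(410,290,438,320),(288,180,306,200)),("yel",(20,32,120,100),(438,290,460,320),(276,178,294,196)),("grn",(50,85,80,60),(460,290,484,320),(262,172,280,192)),("red",(0,8,120,80),(484,290,504,320),(248,168,268,188)),("slot",(5,18,60,120),(370,270,395,290),(305,195,328,215)),("gold",(12,28,80,60),(140,310,180,330),(490,215,515,270)),("sciss",(100,125,80,40),(190,285,225,310),(440,210,465,262))):
    B=blobs(T,*a,bt);C=blobs(S,*a,bs);print(n);
    z=95 if n=="slot" else 87
    for b in B:print("  T",b[0],b[1],onz(T,*b[0],z).round(1),depthpt(T,*b[0]).round(1))
    for b in C:print("  S",b[0],b[1],onz(S,*b[0],z).round(1),depthpt(S,*b[0]).round(1))
    if B and C:
        f=lambda L:max(L,key=lambda b:b[1][4])[0]
        print("  2v",two(T,f(B),S,f(C)))
def crop(c,x0,y0,x1,y1,k,f): cv2.imwrite(f,cv2.resize(c["color"][y0:y1,x0:x1,::-1],None,fx=k,fy=k,interpolation=cv2.INTER_NEAREST))
crop(T,130,260,260,360,6,"pics/c1.png");crop(T,345,220,510,340,4,"pics/c2.png");crop(S,420,205,530,305,6,"pics/c3.png")
E
```

```text
blue
  T [425.35 304.54] [418 297  16  16 191] [ 487.3 -157.8   87. ] [ 487.3 -157.9   86.2]
  S [296.88 190.84] [292 187  12   9  82] [ 496.6 -154.4   87. ] [ 495.6 -155.1   86.3]
  2v (array([ 487.69615581, -159.75780549,   80.55146442]), np.float64(1.7702034969061902))
yel
  T [448.04 304.77] [441 297  15  16 192] [ 485.8 -195.6   87. ] [ 485.8 -195.6   87.3]
  S [283.51 186.12] [278 182  12   9  84] [ 494.6 -191.7   87. ] [ 494.2 -192.    86.7]
  2v (array([ 486.08973966, -197.59104492,   80.7285524 ]), np.float64(1.2210187912013653))
grn
  T [470.56 304.98] [463 298  16  15 196] [ 484.4 -233.2   87. ] [ 484.4 -232.5   89.5]
  S [270.14 181.87] [265 178  12   9  83] [ 494.3 -229.    87. ] [ 491.6 -231.3   84.9]
  2v (array([ 484.78955676, -235.80794153,   80.00638622]), np.float64(1.7188242202738748))
red
  T [493.34 305.11] [486 298  16  16 196] [ 483.1 -271.2   87. ] [ 483.1 -271.5   86. ]
  S [257.5  177.07] [252 173  12   9  84] [ 491.2 -267.5   87. ] [ 490.6 -268.    86.6]
  2v (array([ 483.38039832, -273.49622441,   81.27486917]), np.float64(1.294407528662838))
slot
  T [382.1  278.41] [373 272  19  14 121] [532.6 -86.5  95. ] [536.3 -95.4  15.2]
  S [313.77 203.92] [305 200  19   9  71] [532.9 -86.7  95. ] [526.6 -91.   90.1]
  2v (array([532.67614008, -86.67463306,  94.87145083]), np.float64(0.3854324412518294))
gold
  T [155.13 318.91] [146 315  22  10 129] [476.3 294.3  87. ] [477.1 276.9 146.7]
  S [502.77 234.73] [495 220  16  29 262] [434.9 277.5  87. ] [479.9 283.8 118.2]
  2v (array([477.08699726, 284.50221371, 116.8141672 ]), np.float64(2.319103417388457))
sciss
  T [212.33 298.25] [210 296   6   6  24] [507.9 198.5  87. ] [507.2 191.4 124.2]
  S [451.42 231.41] [445 219  13  24 196] [473.  189.7  87. ] [510.4 199.4 114.2]
  2v (array([506.65181225, 196.1594067 , 110.50321032]), np.float64(4.512439994335205))
```

View pics/c1.png

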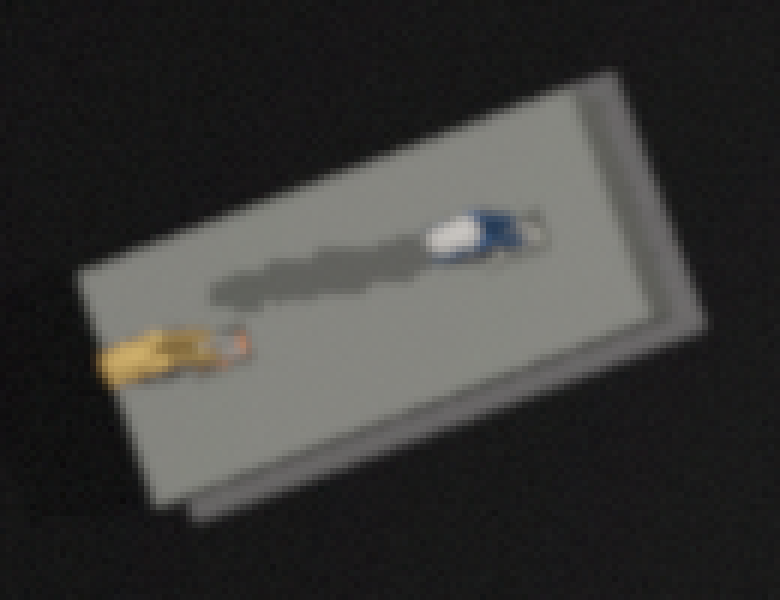

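View pics/c2.png

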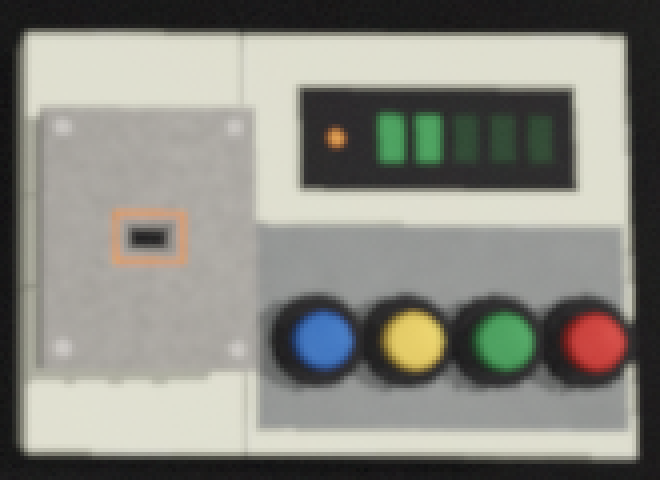

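View pics/c3.png

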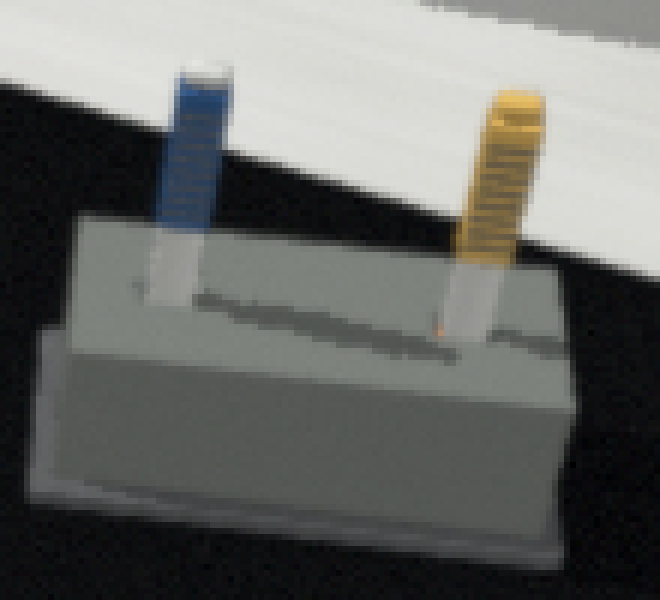

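```bash
cat >> h.py <<'E'
def plan(s,target,yaw_t):
    """rows needed: world delta, in-plane tool components"""
    from scipy.spatial.transform import Rotation as R
    w,x,y,z=s["orientation"];Rt=R.from_quat([x,y,z,w]).as_matrix()
    d=np.array(target)-s["ee_pos"];yaw=np.degrees(np.arctan2(Rt[1,0],Rt[0,0]))
    dy=(yaw_t-yaw+90)%180-90
    print("pos",s["ee_pos"].round(1),"yaw",yaw.round(2),"tilt",np.degrees(np.arccos(-Rt[2,2])).round(2),"tool z",Rt[:,2].round(4))
    print("delta world",d.round(1),"delta tool frac",(Rt.T@d/150).round(4),"turn tool z frac",round(-dy/60,4),"F",s["force"].round(1),"w",round(s["width"],1),"t",s["time"])
    return Rt
E
python3 - <<'E'
from h import *
T=load("top0.npz");S=load("scene0.npz")
g=T["color"].astype(int)
# stand top by depth height
H=np.zeros((480,640))
for v in range(260,360):
    for u in range(130,260):
        if T["z_map"][v,u]>0:H[v,u]=depthpt(T,u,v)[2]
m=((np.abs(H-60)<8)).astype(np.uint8)
gray=g.mean(2);
m2=((gray>95)&(gray<200)&(g.max(2)-g.min(2)<30)).astype(np.uint8);k=np.zeros_like(m2);k[260:360,130:260]=m2[260:360,130:260]
for n,mm in(("depth",m),("grey",k)):
    cs=max(cv2.findContours(mm,cv2.RETR_EXTERNAL,cv2.CHAIN_APPROX_NONE)[0],key=cv2.contourArea)
    P=np.array([onz(T,u,v,60)[:2] for u,v in cs[:,0]],np.float32)
    print(n,cv2.minAreaRect(P))
for p in((78,272),(155,508),(578,92),(655,318)):print(onz(T,130+p[0]/6,260+p[1]/6,60).round(1))
# shank foot at z=60 both views
print("hole near tops", onz(T,130+232/6,260+340/6,60),onz(T,130+530/6,260+232/6,60))
print("scene gold foot",onz(S,420+468/6,205+338/6,60),"blue foot",onz(S,420+172/6,205+302/6,60))
print("gold top end scene",onz(S,420+519/6,205+97/6,148),onz(T,146+2.5,321.3,148))
E
```

```text
depth ((491.62835693359375, 240.96287536621094), (70.29951477050781, 151.0748748779297), 19.115013122558594)
grey ((490.4107666015625, 234.5506134033203), (77.49711608886719, 162.6761932373047), 18.97345542907715)
[499.8 323.3  60. ]
[432.3 300.8  60. ]
[547.3 179.1  60. ]
[481.9 157.6  60. ]
hole near tops [479.12651551 278.94428835  60.        ] [507.46447711 193.2811478   60.        ]
scene gold foot [483.19376267 287.29754861  60.        ] blue foot [511.91599875 202.10961453  60.        ]
gold top end scene [479.69739696 284.40855791 148.        ] [473.72504878 286.90419885 148.        ]
```

```bash
python3 -m jog '[[[0,0,0,0,0,0,-0.14],[0,0,0,0,0,0,-0.14],[0,0,0,0,0,0,-0.14],[0,0,0,0,0,0,-0.14],[0,0,0,0,0,0,-0.14],[0,0,0,0,0,0,-0.14],[0,0,0,0,0,0,-0.14],[0,0,0,0,0,0,-0.14]]]'
python3 - <<'E'
from h import *
from bench import bot
plan(bot.sense(),[487.3,-157.8,190],-2.1)
E
```

```text
time: 0.9
ee_pos: [216.7, -639.0, 303.1]
orientation: [-0.001, 0.999, -0.033, -0.0]
force: [0.8, 0.4, 0.6]
width: -0.1
pos [ 216.7 -639.   303.1] yaw -3.73 tilt 0.08 tool z [-2.0e-04  1.4e-03 -1.0e+00]
delta world [ 270.6  481.2 -113.1] delta tool frac [ 1.592  -3.3173  0.7579] turn tool z frac -0.0272 F [0.8 0.4 0.6] w -0.1 t 0.9
```

```bash
python3 -m jog '[[[0,0.132,-0.276,0,0,0,-0.027],[0,0.132,-0.276,0,0,0,0],[0,0.132,-0.276,0,0,0,0],[0,0.132,-0.276,0,0,0,0],[0,0.132,-0.276,0,0,0,0],[0,0.132,-0.276,0,0,0,0],[0,0.132,-0.276,0,0,0,0],[0,0.132,-0.276,0,0,0,0]]]'
python3 -m jog '[[[0,0.132,-0.276,0,0,0,0],[0,0.132,-0.276,0,0,0,0],[0,0.132,-0.276,0,0,0,0],[0,0.08,-0.18,0.2,0,0,0],[0,0,0,0.3,0,0,0],[0,0,0,0.2,0,0,0]]]'
python3 - <<'E'
from h import *
from bench import bot
plan(bot.sense(),[487.3,-157.8,170],-2.1)
E
```

```text
time: 1.7
ee_pos: [390.6, -313.8, 303.5]
orientation: [-0.0, 1.0, -0.022, -0.0]
force: [0.8, 0.0, 0.7]
width: 0.1
time: 2.3
ee_pos: [467.4, -165.8, 196.2]
orientation: [-0.001, 1.0, -0.02, -0.001]
force: [-0.5, 0.5, -0.3]
width: 0.1
pos [ 467.4 -165.8  196.2] yaw -2.3 tilt 0.16 tool z [-0.0024  0.0014 -1.    ]
delta world [ 19.9   8.  -26.2] delta tool frac [ 0.1308 -0.0584  0.1743] turn tool z frac -0.0033 F [-0.5  0.5 -0.3] w 0.1 t 2.3
```

```bash
python3 -m jog '[[[0,0.13,-0.058,0,0,0,0],[0,0,0,0.17,0,0,0],[0,0,0,0,0,0,0]]]'
python3 - <<'E'
from h import *
from bench import bot
plan(bot.sense(),[487.3,-157.8,160],-2.1)
for n in("scene","top"):
    c=bot.capture(n);x=(230,120,390,240,5) if n=="scene" else (345,220,510,340,4)
    cv2.imwrite(f"pics/{n}1.png",cv2.resize(c["color"][x[1]:x[3],x[0]:x[2],::-1],None,fx=4,fy=4))
E
```

```text
time: 2.6
ee_pos: [486.1, -158.5, 169.8]
orientation: [-0.002, 1.0, -0.021, -0.004]
force: [-1.1, -0.0, -0.4]
width: 0.1
pos [ 486.1 -158.5  169.8] yaw -2.42 tilt 0.46 tool z [-0.007   0.0039 -1.    ]
delta world [ 1.2  0.7 -9.8] delta tool frac [ 0.0083 -0.005   0.0652] turn tool z frac -0.0053 F [-1.1 -0.  -0.4] w 0.1 t 2.6
```

View pics/scene1.png

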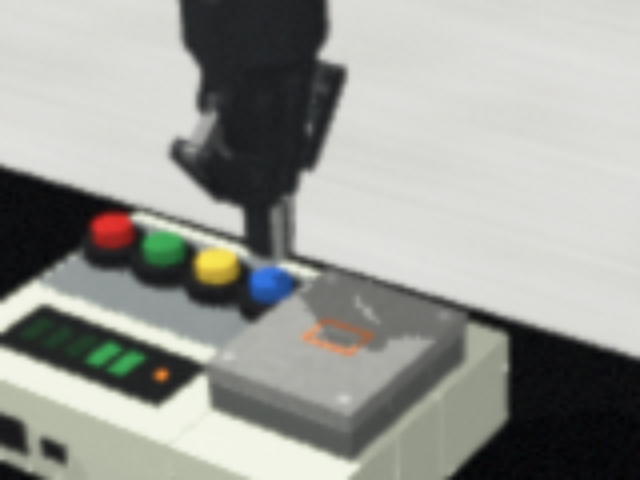

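View pics/top1.png

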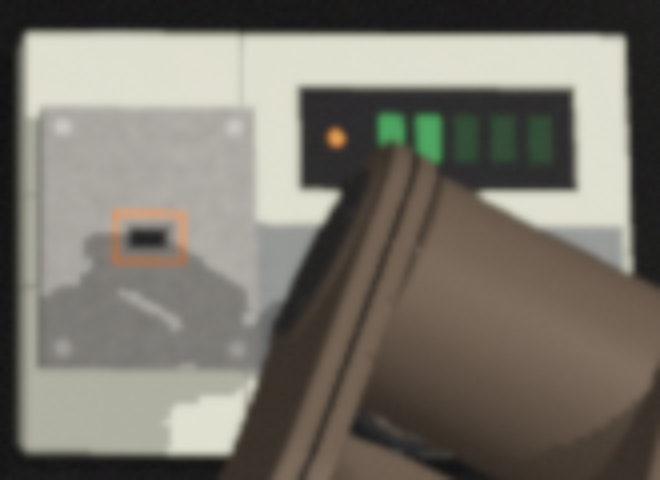

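The closed fingers stand just above the blue key (crop 268,265), clear of the yellow key and the coil head. Pressing now.

```bash
python3 -m jog '[[[0,0.008,-0.005,0.053,0,0,0],[0,0,0,0.02,0,0,0],[0,0,0,0.013,0,0,0],[0,0,0,0.013,0,0,0],[0,0,0,0,0,0,0]]]'
```

```text
time: 3.2
ee_pos: [489.2, -159.4, 158.8]
orientation: [0.0, 1.0, -0.021, 0.0]
force: [-1.0, -0.4, 1.4]
width: -0.2
```

```bash
python3 -m jog '[[[0,0,0,0,0,0,0],[0,0,0,0,0,0,0]]]'; python3 -m jog '[[[0,0,0,0.013,0,0,0],[0,0,0,0,0,0,0]]]'
```

```text
time: 3.4
ee_pos: [489.2, -159.3, 158.9]
orientation: [0.0, 1.0, -0.021, 0.0]
force: [0.7, -0.7, 1.8]
width: 0.0
time: 3.6
ee_pos: [489.4, -159.4, 156.8]
orientation: [0.0, 1.0, -0.021, 0.0]
force: [-0.9, -0.1, 2.4]
width: -0.1
```

```bash
python3 -m jog '[[[0,0,0,0.013,0,0,0],[0,0,0,0,0,0,0]]]'; python3 -m jog '[[[0,0,0,0.007,0,0,0],[0,0,0,0,0,0,0]]]';python3 -m jog '[[[0,0,0,0.007,0,0,0],[0,0,0,0,0,0,0]]]'
```

```text
time: 3.8
ee_pos: [489.4, -159.4, 154.9]
orientation: [0.0, 1.0, -0.021, 0.0]
force: [-1.2, -0.1, 3.4]
width: 0.3
time: 4.0
ee_pos: [489.4, -159.4, 153.9]
orientation: [0.0, 1.0, -0.021, 0.0]
force: [-1.1, -0.3, 4.4]
width: 0.4
time: 4.2
ee_pos: [489.5, -159.4, 153.6]
orientation: [0.0, 1.0, -0.021, 0.0]
force: [-2.2, 1.2, 8.4]
width: 0.1
```

```bash
python3 -m jog '[[[0,0,0,-0.12,0,0,0],[0,0,0,0,0,0,0],[0,-0.015,0.242,0,0,0,0],[0,0,0,0,0,0,0],[0,0,0,0,0,0,0]]]'
python3 - <<'E'
from h import *
from bench import bot
plan(bot.sense(),[485.8,-195.6,160],-2.1)
c=bot.capture("scene");cv2.imwrite("pics/s2.png",cv2.resize(c["color"][120:240,230:390,::-1],None,fx=4,fy=4))
E
```

```text
time: 4.7
ee_pos: [484.8, -195.4, 169.3]
orientation: [-0.001, 1.0, -0.022, -0.001]
force: [0.3, -0.3, 0.6]
width: -0.0
pos [ 484.8 -195.4  169.3] yaw -2.55 tilt 0.11 tool z [-0.0014  0.0015 -1.    ]
delta world [ 1.  -0.2 -9.3] delta tool frac [0.0068 0.0013 0.0623] turn tool z frac -0.0075 F [ 0.3 -0.3  0.6] w -0.0 t 4.7
```

View pics/s2.png

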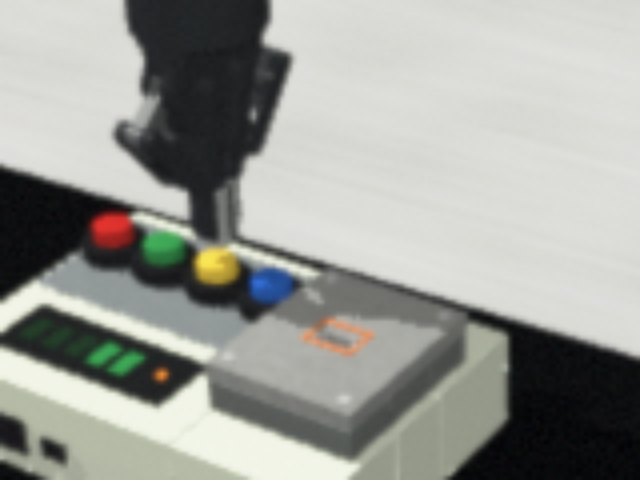

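The fingers are over the yellow key (crop 215,260) and the blue key is back up.

```bash
python3 -m jog '[[[0,0.007,0,0.06,0,0,0],[0,0,0,0.02,0,0,0],[0,0,0,0.013,0,0,0],[0,0,0,0,0,0,0],[0,0,0,0,0,0,0]]]';python3 -m jog '[[[0,0,0,0.013,0,0,0],[0,0,0,0,0,0,0]]]'
```

```text
time: 5.25
ee_pos: [486.4, -194.9, 156.7]
orientation: [-0.001, 1.0, -0.021, -0.0]
force: [-0.6, 1.9, 4.0]
width: 0.0
time: 5.45
ee_pos: [486.5, -195.2, 154.8]
orientation: [-0.0, 1.0, -0.021, 0.0]
force: [-0.8, 2.7, 3.9]
width: 0.0
```

```bash
python3 -m jog '[[[0,0,0,0.007,0,0,0],[0,0,0,0,0,0,0]]]';python3 -m jog '[[[0,0,0,0.007,0,0,0],[0,0,0,0,0,0,0]]]'
```

```text
time: 5.65
ee_pos: [486.6, -195.3, 153.8]
orientation: [-0.0, 1.0, -0.022, 0.0]
force: [-0.8, 3.0, 4.8]
width: -0.1
time: 5.85
ee_pos: [486.6, -195.3, 153.6]
orientation: [-0.0, 1.0, -0.021, -0.0]
force: [-3.3, 5.0, 9.6]
width: 0.1
```

```bash
python3 -m jog '[[[0,0,0,-0.12,0,0,0],[0,0,0,0,0,0,0],[0,-0.004,0.252,0,0,0,0],[0,0,0,0,0,0,0],[0,0,0,0,0,0,0]]]'
python3 - <<'E'
from h import *
from bench import bot
plan(bot.sense(),[484.4,-233.2,160],-2.1)
c=bot.capture("scene");cv2.imwrite("pics/s3.png",cv2.resize(c["color"][120:240,230:390,::-1],None,fx=4,fy=4))
E
```

```text
time: 6.35
ee_pos: [483.7, -233.7, 169.5]
orientation: [-0.0, 1.0, -0.022, -0.0]
force: [-0.3, 0.2, -0.1]
width: -0.1
pos [ 483.7 -233.7  169.5] yaw -2.54 tilt 0.06 tool z [-9.e-04  4.e-04 -1.e+00]
delta world [ 0.7  0.5 -9.5] delta tool frac [ 0.0044 -0.0035  0.0635] turn tool z frac -0.0074 F [-0.3  0.2 -0.1] w -0.1 t 6.35
```

View pics/s3.png

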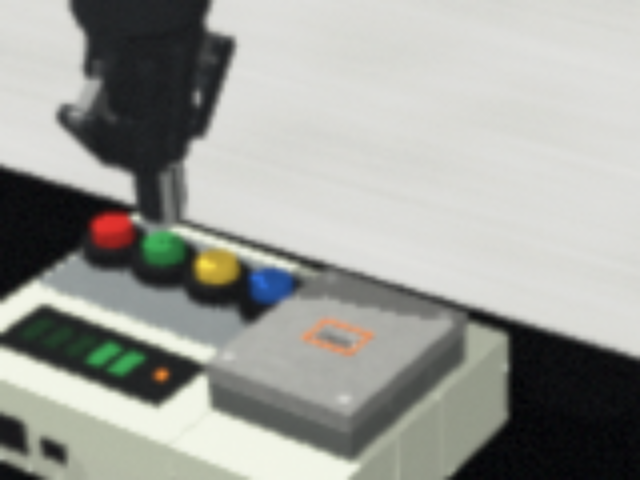

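The fingers are over the green key (crop 162,240), clear of the red key (112,230).

```bash
python3 -m jog '[[[0,0.004,-0.003,0.06,0,0,0],[0,0,0,0.02,0,0,0],[0,0,0,0.013,0,0,0],[0,0,0,0.013,0,0,0],[0,0,0,0,0,0,0]]]';python3 -m jog '[[[0,0,0,0.007,0,0,0],[0,0,0,0,0,0,0]]]';python3 -m jog '[[[0,0,0,0.007,0,0,0],[0,0,0,0,0,0,0]]]'
```

```text
time: 6.9
ee_pos: [484.7, -232.1, 154.6]
orientation: [-0.001, 1.0, -0.021, -0.001]
force: [-0.8, 3.0, 4.6]
width: -0.1
time: 7.1
ee_pos: [484.8, -232.4, 153.7]
orientation: [-0.0, 1.0, -0.021, -0.0]
force: [-0.9, 4.1, 4.1]
width: -0.1
time: 7.3
ee_pos: [484.9, -232.5, 153.6]
orientation: [-0.001, 1.0, -0.021, -0.0]
force: [-2.9, 4.2, 9.0]
width: 0.2
```

```bash
python3 -m jog '[[[0,0,0,-0.1,0,0,0],[0,0,0,-0.3,0,0,0],[0,0,0,-0.3,0,0,0],[45,0,0,-0.1,0,0,-0.12],[45,0,0,0,0,0,-0.12],[45,0,0,0,0,0,-0.12],[45,0,0,0,0,0,0]]]'
python3 - <<'E'
from h import *
from bench import bot
plan(bot.sense(),[477,283.8,270],19.1)
E
```

```text
time: 8.0
ee_pos: [484.9, -233.2, 273.1]
orientation: [0.001, 0.986, 0.166, 0.001]
force: [-0.6, 0.2, 0.0]
width: 45.2
pos [ 484.9 -233.2  273.1] yaw 19.13 tilt 0.12 tool z [ 0.0013 -0.0017 -1.    ]
delta world [ -7.9 517.   -3.1] delta tool frac [ 1.0794 -3.2736  0.0149] turn tool z frac 0.0004 F [-0.6  0.2  0. ] w 45.2 t 8.0
```

```bash
python3 -m jog '[[[45,0.09,-0.273,0,0,0,0],[45,0.09,-0.273,0,0,0,0],[45,0.09,-0.273,0,0,0,0],[45,0.09,-0.273,0,0,0,0],[45,0.09,-0.273,0,0,0,0],[45,0.09,-0.273,0,0,0,0],[45,0.09,-0.273,0,0,0,0],[45,0.09,-0.273,0,0,0,0]]]'
python3 -m jog '[[[45,0.09,-0.273,0,0,0,0],[45,0.09,-0.273,0,0,0,0],[45,0.09,-0.273,0,0,0,0],[45,0.09,-0.273,0,0,0,0],[45,0,0,0,0,0,0],[45,0,0,0,0,0,0]]]'
python3 - <<'E'
from h import *
from bench import bot
plan(bot.sense(),[477,283.8,170],19.1)
E
```

```text
time: 8.8
ee_pos: [479.3, 113.7, 272.7]
orientation: [0.0, 0.986, 0.165, 0.001]
force: [0.1, -0.7, 0.1]
width: 45.2
time: 9.4
ee_pos: [476.5, 285.2, 272.2]
orientation: [0.0, 0.986, 0.166, -0.0]
force: [0.3, -0.0, -0.5]
width: 44.9
pos [476.5 285.2 272.2] yaw 19.16 tilt 0.04 tool z [-0.e+00 -8.e-04 -1.e+00]
delta world [   0.5   -1.4 -102.2] delta tool frac [0.     0.0097 0.6814] turn tool z frac 0.0009 F [ 0.3 -0.  -0.5] w 44.9 t 9.4
```

```bash
python3 -m jog '[[[45,0,0.01,0.15,0,0,0],[45,0,0,0.2,0,0,0],[45,0,0,0.2,0,0,0],[45,0,0,0.08,0,0,0],[45,0,0,0,0,0,0],[45,0,0,0,0,0,0]]]'
python3 - <<'E'
from h import *
from bench import bot
plan(bot.sense(),[477,283.8,170],19.1)
for n,b in(("scene",(400,130,560,310)),("top",(100,250,260,370))):
    c=bot.capture(n);cv2.imwrite(f"pics/{n}4.png",cv2.resize(c["color"][b[1]:b[3],b[0]:b[2],::-1],None,fx=3.3,fy=3.3))
E
```

```text
time: 10.0
ee_pos: [478.1, 282.8, 179.2]
orientation: [-0.0, 0.986, 0.166, 0.001]
force: [0.4, -0.2, -0.9]
width: 44.8
pos [478.1 282.8 179.2] yaw 19.06 tilt 0.09 tool z [ 1.5e-03  4.0e-04 -1.0e+00]
delta world [-1.1  1.  -9.2] delta tool frac [-0.0045 -0.0089  0.0611] turn tool z frac -0.0006 F [ 0.4 -0.2 -0.9] w 44.8 t 10.0
```

View pics/scene4.png

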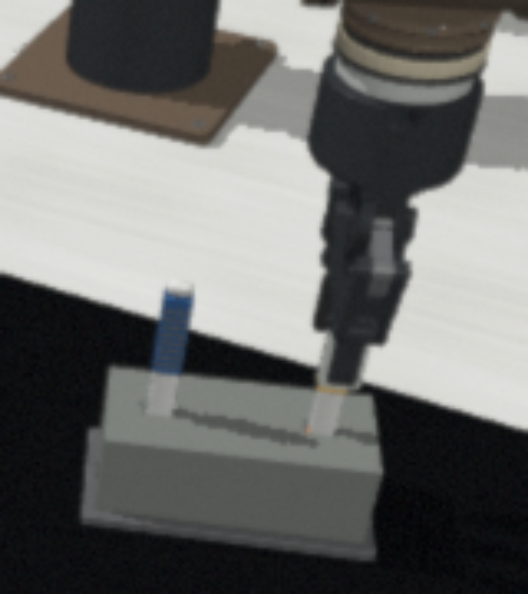

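View pics/top4.png

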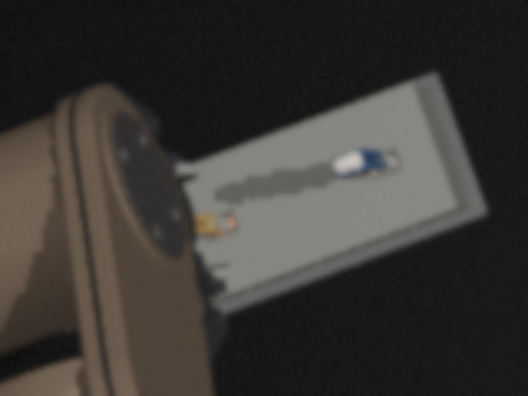

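The fingers straddle the gold handle with the scissors well clear. Descend the last 9 mm and close.

```bash
python3 -m jog '[[[45,-0.004,-0.008,0.06,0,0,0],[45,0,0,0,0,0,0],[30,0,0,0,0,0,0],[20,0,0,0,0,0,0],[14,0,0,0,0,0,0],[14,0,0,0,0,0,0]]]'
python3 -m jog '[[[8,0,0,0,0,0,0],[4,0,0,0,0,0,0],[0,0,0,0,0,0,0],[0,0,0,0,0,0,0],[0,0,0,0,0,0,0]]]'
python3 - <<'E'
from h import *
from bench import bot
s=bot.sense();plan(s,[477,283.8,170],19.1);print(s["ft_torque"])
E
```

```text
time: 10.7
ee_pos: [476.3, 284.2, 169.2]
orientation: [-0.0, 0.986, 0.166, 0.0]
force: [0.1, 0.2, 0.1]
width: 13.8
time: 11.2
ee_pos: [476.6, 284.2, 169.3]
orientation: [-0.0, 0.986, 0.166, 0.001]
force: [0.7, 0.5, -0.3]
width: 9.0
pos [476.6 284.2 169.3] yaw 19.14 tilt 0.07 tool z [ 1.2e-03  4.0e-04 -1.0e+00]
delta world [ 0.4 -0.4  0.7] delta tool frac [ 0.0015  0.0035 -0.0044] turn tool z frac 0.0007 F [ 0.7  0.5 -0.3] w 9.0 t 11.2
[ 0.15313146 -0.42827121  0.02147913]
```

```bash
python3 -m jog '[[[0,0,0,-0.03,0,0,0],[0,0,0,-0.05,0,0,0],[0,0,0,-0.1,0,0,0],[0,0,0,-0.1,0,0,0],[0,0,0,-0.1,0,0,0],[0,0,0,-0.2,0,0,0],[0,0,0,-0.2,0,0,0],[0,0,0,0,0,0,0]]]'
python3 - <<'E'
from h import *
from bench import bot
s=bot.sense();plan(s,[532.7,-86.6,300],-2.1);print(s["ft_torque"])
for n,b in(("scene",(400,50,560,310)),("top",(100,230,260,350))):
    c=bot.capture(n);cv2.imwrite(f"pics/{n}5.png",cv2.resize(c["color"][b[1]:b[3],b[0]:b[2],::-1],None,fx=3,fy=2.3 if n=="scene" else 3));np.savez(n+"5.npz",**c)
E
```

```text
time: 12.0
ee_pos: [477.4, 284.7, 292.3]
orientation: [-0.001, 0.986, 0.166, 0.004]
force: [0.6, 1.0, -0.2]
width: 9.2
pos [477.4 284.7 292.3] yaw 19.16 tilt 0.43 tool z [ 0.007   0.0027 -1.    ]
delta world [  55.3 -371.3    7.7] delta tool frac [-0.4639  2.4595 -0.0551] turn tool z frac 0.3543 F [ 0.6  1.  -0.2] w 9.2 t 12.0
[0.0097336  0.04867508 0.03461796]
```

View pics/scene5.png

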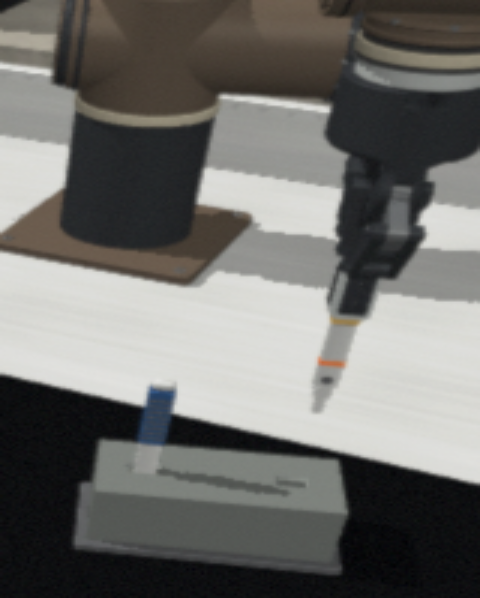

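The holder is out (band at crop 331,364), hanging straight. I'll raise it further before passing the scissors.

```bash
python3 -m jog '[[[0,0,0,-0.2,0,0,0],[0,0,0,-0.2,0,0,0.118],[0,0,0,0,0,0,0.118],[0,0,0,0,0,0,0.118],[0,0,0,0,0,0,0]]]'
python3 - <<'E'
from h import *
from bench import bot
s=bot.sense();plan(s,[532.7,-86.6,300],-2.1);print(s["ft_torque"])
E
```

```text
time: 12.6
ee_pos: [475.3, 283.8, 344.2]
orientation: [0.001, 1.0, -0.018, -0.002]
force: [-0.4, 0.1, -0.5]
width: 9.3
pos [475.3 283.8 344.2] yaw -2.09 tilt 0.27 tool z [-0.0044 -0.0016 -1.    ]
delta world [  57.4 -370.4  -44.2] delta tool frac [0.4736 2.4532 0.2969] turn tool z frac 0.0002 F [-0.4  0.1 -0.5] w 9.3 t 12.6
[-0.02103505  0.02339905 -0.03245322]
```

```bash
python3 -m jog '[[[0,0.02,0.1,0,0,0,0],[0,0.04,0.2,0,0,0,0],[0,0.047,0.245,0,0,0,0],[0,0.047,0.245,0,0,0,0],[0,0.047,0.245,0,0,0,0],[0,0.047,0.245,0,0,0,0],[0,0.047,0.245,0,0,0,0],[0,0.047,0.245,0,0,0,0]]]'
python3 -m jog '[[[0,0.047,0.245,0,0,0,0],[0,0.047,0.245,0,0,0,0],[0,0.023,0.13,0,0,0,0],[0,0.012,0.06,0,0,0,0],[0,0,0,0.15,0,0,0],[0,0,0,0.14,0,0,0],[0,0,0,0,0,0,0],[0,0,0,0,0,0,0]]]'
python3 - <<'E'
from h import *
from bench import bot
s=bot.sense();plan(s,[532.7,-86.6,285],-2.1)
for n,b in(("scene",(250,70,410,240)),("top",(330,200,490,320))):
    c=bot.capture(n);cv2.imwrite(f"pics/{n}6.png",cv2.resize(c["color"][b[1]:b[3],b[0]:b[2],::-1],None,fx=3.5,fy=3.5));np.savez(n+"6.npz",**c)
E
```

```text
time: 13.4
ee_pos: [517.1, 14.6, 345.1]
orientation: [0.0, 1.0, -0.017, -0.001]
force: [1.3, -0.1, -0.3]
width: 9.1
time: 14.2
ee_pos: [533.0, -85.4, 302.2]
orientation: [-0.0, 1.0, -0.018, -0.001]
force: [-0.2, 0.3, -0.7]
width: 9.3
pos [533.  -85.4 302.2] yaw -2.03 tilt 0.1 tool z [-1.6e-03  7.0e-04 -1.0e+00]
delta world [ -0.3  -1.2 -17.2] delta tool frac [-0.0016  0.0082  0.1146] turn tool z frac 0.0011 F [-0.2  0.3 -0.7] w 9.3 t 14.2
```

View pics/scene6.png

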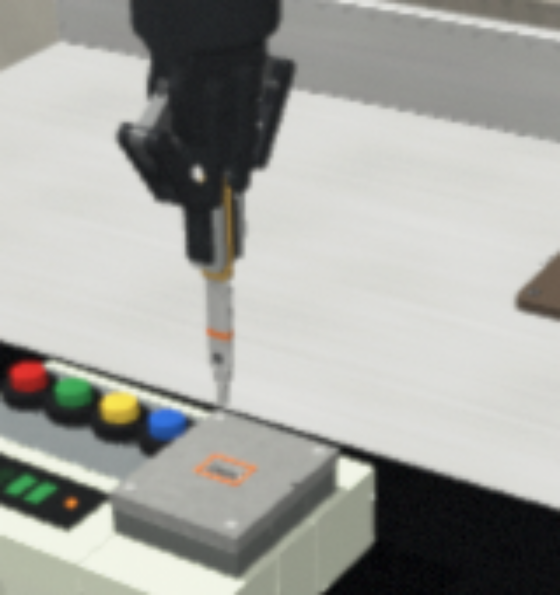

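View pics/top6.png

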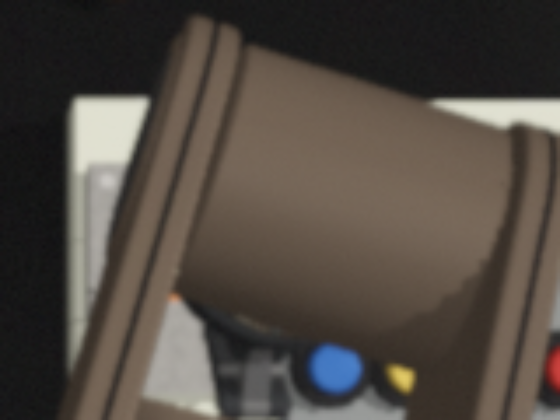

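Run:
```python
from h import *
S=load("scene6.npz")
hsv=cv2.cvtColor(S["color"],cv2.COLOR_RGB2HSV)
Z=S["z_map"]
tcp=np.array([533.,-85.4,302.2])
# expected axis pixels, and depth mask rows
for h in(5,10,20,30,46,60,70):
    p=np.array([533.,-85.4,302.2-161.3+h]);q=proj(S,p)
    r=int(round(q[1]));e=(S["extrinsics"][:3,:3]@p+S["extrinsics"][:3,3])[2]
    cols=[u for u in range(int(q[0])-14,int(q[0])+15) if abs(Z[r,u]-e)<25]
    print(h,q.round(2),r,(min(cols),max(cols),np.mean(cols)) if cols else None)
B=blobs(S,2,14,110,120,(300,150,325,180),3);print(B)
B2=blobs(S,2,18,60,120,(300,195,330,215),3);print(B2)
for b in B:
    print("band",onz(S,*b[0],302.2-161.3+46),proj(S,np.array([533,-85.4,302.2-115.3])))
cv2.imwrite("pics/z6.png",cv2.resize(S["color"][140:215,285:345,::-1],None,fx=8,fy=8,interpolation=cv2.INTER_NEAREST))
```

```text
5 [313.42 182.81] 183 (312, 315, np.float64(313.5))
10 [313.33 180.65] 181 (312, 314, np.float64(313.0))
20 [313.15 176.28] 176 (311, 315, np.float64(313.0))
30 [312.97 171.86] 172 (310, 316, np.float64(313.0))
46 [312.67 164.67] 165 (309, 316, np.float64(312.5))
60 [312.41 158.25] 158 (309, 315, np.float64(312.0))
70 [312.22 153.6 ] 154 (309, 315, np.float64(312.0))
[(array([312.33, 165.17]), array([309, 164,   7,   3,  12], dtype=int32))]
[(array([313.76, 203.97]), array([305, 200,  19,   9,  70], dtype=int32))]
band [535.06219798 -84.87015605 186.9       ] [312.67179152 164.66521433]
```

View pics/z6.png

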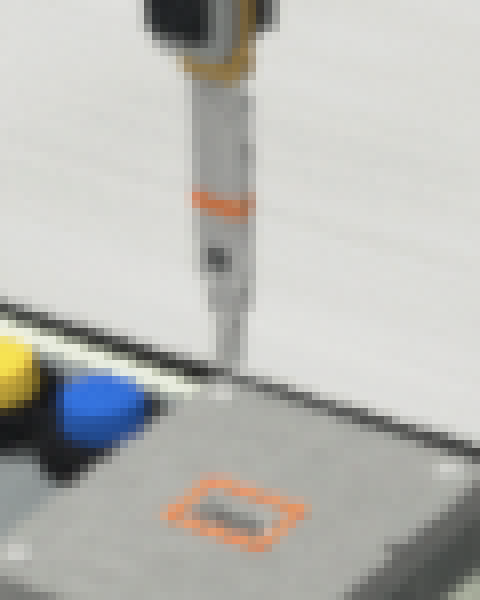

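The tool axis projects within 0.3 px of where the TCP says it should, so the grasp is centred. Lower it to just above the mouth and check again.

```bash
python3 -m jog '[[[0,-0.002,0.008,0.1,0,0,0],[0,0,0,0.1,0,0,0],[0,0,0,0.06,0,0,0],[0,0,0,0,0,0,0],[0,0,0,0,0,0,0]]]'
python3 - <<'E'
from h import *
from bench import bot
s=bot.sense();plan(s,[532.7,-86.6,262],-2.1)
S=bot.capture("scene");np.savez("scene7.npz",**S)
p=s["ee_pos"]
for h in(5,46):print(h,proj(S,p-[0,0,161.3-h]).round(2))
print(blobs(S,2,14,110,120,(300,165,325,192),3),"slot in view",proj(S,np.array([532.7,-86.6,95])))
cv2.imwrite("pics/z7.png",cv2.resize(S["color"][150:225,285:345,::-1],None,fx=8,fy=8,interpolation=cv2.INTER_NEAREST))
E
```

```text
time: 14.8
ee_pos: [533.0, -86.8, 263.0]
orientation: [-0.0, 1.0, -0.018, -0.001]
force: [-0.2, -0.1, -0.2]
width: 9.5
pos [533.  -86.8 263. ] yaw -2.09 tilt 0.06 tool z [-1.e-03  4.e-04 -1.e+00]
delta world [-0.3  0.2 -1. ] delta tool frac [-0.0018 -0.0015  0.0067] turn tool z frac 0.0001 F [-0.2 -0.1 -0.2] w 9.5 t 14.8
5 [313.52 199.14]
46 [312.8  181.84]
[(array([312.6, 182.5]), array([310, 182,   6,   2,  10], dtype=int32))] slot in view [313.88433422 203.89247677]
```

View pics/z7.png

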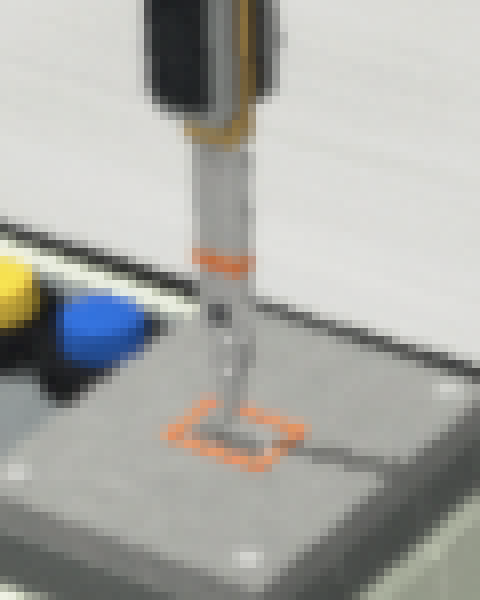

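The jaw tips (crop 231,418) are right over the slot (crop 236,435). Lowering in small steps.

```bash
python3 -m jog '[[[0,-0.001,0,0.04,0,0,0],[0,0,0,0.03,0,0,0],[0,0,0,0.02,0,0,0],[0,0,0,0,0,0,0]]]';python3 -m jog '[[[0,0,0,0.02,0,0,0],[0,0,0,0.02,0,0,0],[0,0,0,0.02,0,0,0],[0,0,0,0,0,0,0]]]'
```

```text
time: 15.25
ee_pos: [532.6, -86.8, 249.3]
orientation: [-0.0, 1.0, -0.018, -0.001]
force: [0.2, -0.4, -0.9]
width: 9.4
time: 15.65
ee_pos: [532.7, -86.8, 240.4]
orientation: [-0.0, 1.0, -0.018, -0.001]
force: [-0.4, 0.9, -0.5]
width: 9.2
```

```bash
python3 -m jog '[[[0,0,0,0.02,0,0,0],[0,0,0,0.02,0,0,0],[0,0,0,0,0,0,0]]]';python3 -m jog '[[[0,0,0,0.01,0,0,0],[0,0,0,0.01,0,0,0],[0,0,0,0,0,0,0]]]';python3 -m jog '[[[0,0,0,0.01,0,0,0],[0,0,0,0.01,0,0,0],[0,0,0,0,0,0,0]]]'
```

```text
time: 15.95
ee_pos: [532.6, -86.8, 234.4]
orientation: [-0.0, 1.0, -0.018, -0.001]
force: [-0.1, 0.4, 0.4]
width: 9.2
time: 16.25
ee_pos: [532.9, -86.8, 231.9]
orientation: [-0.0, 1.0, -0.018, -0.0]
force: [-0.3, 0.6, -0.7]
width: 9.1
time: 16.55
ee_pos: [532.9, -86.8, 228.8]
orientation: [-0.0, 1.0, -0.018, -0.0]
force: [-0.5, 2.0, -0.7]
width: 9.3
```

```bash
python3 -m jog '[[[0,0,-0.004,0,0,0,0],[0,0,0,0.01,0,0,0],[0,0,0,0,0,0,0]]]';python3 -m jog '[[[0,0,0,0.01,0,0,0],[0,0,0,0.01,0,0,0],[0,0,0,0,0,0,0]]]'
```

```text
time: 16.85
ee_pos: [532.8, -86.4, 227.4]
orientation: [0.0, 1.0, -0.018, -0.0]
force: [0.0, -0.1, -0.7]
width: 9.4
time: 17.15
ee_pos: [532.8, -86.3, 224.2]
orientation: [-0.0, 1.0, -0.018, -0.0]
force: [0.4, 1.1, -0.6]
width: 9.3
```

```bash
python3 -m jog '[[[0,0,-0.003,0.01,0,0,0],[0,0,0,0.02,0,0,0],[0,0,0,0,0,0,0]]]';python3 -m jog '[[[0,0,0,0.02,0,0,0],[0,0,0,0.02,0,0,0],[0,0,0,0,0,0,0]]]'
```

```text
time: 17.45
ee_pos: [532.7, -85.7, 219.5]
orientation: [-0.0, 1.0, -0.018, -0.0]
force: [-0.4, -0.4, -1.5]
width: 9.3
time: 17.75
ee_pos: [532.6, -85.8, 213.4]
orientation: [-0.0, 1.0, -0.018, -0.001]
force: [0.7, 1.3, -0.7]
width: 9.3
```

```bash
python3 -m jog '[[[0,0,0,0.01,0,0,0],[0,0,0,0.01,0,0,0],[0,0,0,0,0,0,0],[0,0,0,0,0,0,0],[0,0,0,0,0,0,0]]]'
python3 - <<'E'
from h import *
from bench import bot
s=bot.sense();plan(s,[532.7,-86.6,210.3],-2.1)
S=bot.capture("scene");cv2.imwrite("pics/z8.png",cv2.resize(S["color"][150:225,285:345,::-1],None,fx=8,fy=8,interpolation=cv2.INTER_NEAREST))
cv2.imwrite("pics/s8.png",S["color"][:,:,::-1])
a=load("scene0.npz")
for n,A in(("before",a),("now",S)):
    print(n,blobs(A,18,32,150,120,(180,270,300,340),100)[0][0],blobs(A,5,18,150,60,(310,290,360,350),100)[0][0],blobs(A,100,125,80,40,(440,210,465,262),20)[0][0])
E
```

```text
time: 18.25
ee_pos: [533.0, -85.9, 211.2]
orientation: [0.0, 1.0, -0.018, 0.0]
force: [0.9, 0.0, -1.0]
width: 9.0
pos [533.  -85.9 211.2] yaw -2.1 tilt 0.01 tool z [ 2.e-04 -1.e-04 -1.e+00]
delta world [-0.3 -0.7 -0.9] delta tool frac [-0.002   0.0049  0.006 ] turn tool z frac 0.0001 F [ 0.9  0.  -1. ] w 9.0 t 18.25
before [246.99 309.34] [332.96 329.64] [451.42 231.41]
now [247.   309.34] [332.99 329.7 ] [451.51 231.33]
```

View pics/z8.png

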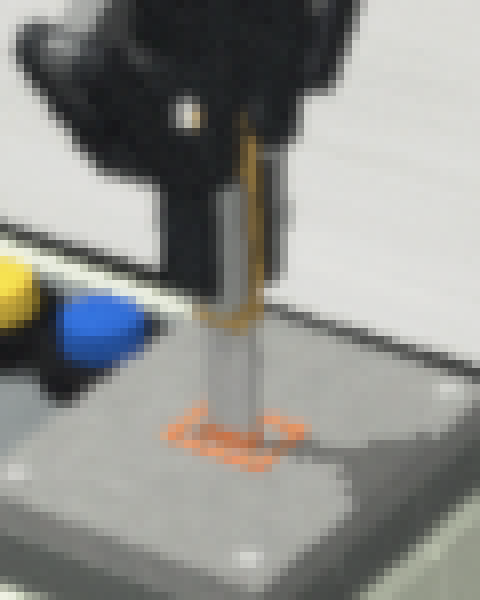

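View pics/s8.png

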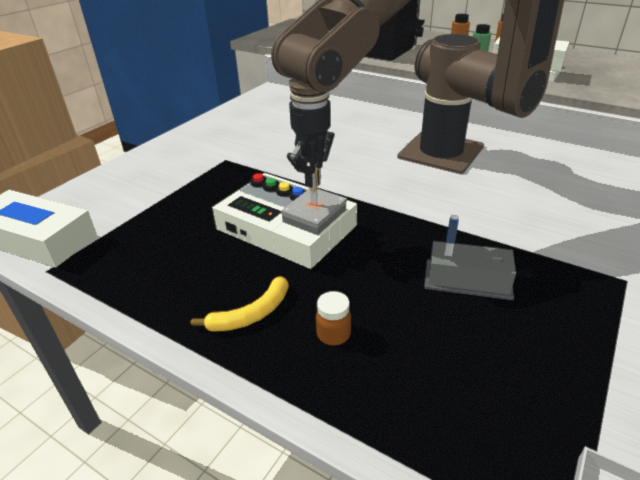

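The orange band sits at the mouth (crop 230,438). By calculation the tips are about 45 mm down. Forces are under 1.5 N, and the scissors, jar and banana show under 0.1 px of movement.

```bash
python3 -c "
from bench import bot
print(bot.hand_in())"
```

```text
the job is handed in; nothing more can be done
None
```

I pressed the blue, yellow and green keys one at a time, each to its stop (8–10 N, 6 mm below the key top), and left the red key alone. I then lifted the gold needle holder out of the stand and lowered it upright through the coil slot. I handed the job in at about 18 s with the holder still in the gripper; hand-in gives no verdict.

**Last checks before hand-in**
- **Depth:** the picture shows the orange band level with the mouth of the slot. From the arm position the tips are about 45 mm below it, leaving about 35 mm of air above the well's floor.
- **Pose and grip:** the gripper was within 0.1° of vertical and its turn matched the machine's. The measured opening was about 9 mm on the 10 mm handle, so that reading is about 1 mm low.
- **Forces:** while lowering, the largest force was about 2 N sideways. I eased this with two small shifts totalling about 1 mm; at the end it was about 1 N.
- **Other objects:** all keys that were in view looked up. The scissors, jar and banana had moved less than 0.1 pixel in the scene camera.

**Disagreement:** the two cameras placed some points several millimetres apart (keys about 9 mm in x, partly because the scene camera also sees the key sides). I used the top view for the keys. They agreed to within 0.5 mm on the slot.

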